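# Sort a sealed film canister by its weight and bed it in its holder

## Robot

A 6-joint arm with a two-finger parallel gripper is mounted at the origin on the work surface. World frame = base frame: x ahead of the robot, y to its left, z up, the work surface at z = 0. Lengths are in m, angles in rad, forces in N, time in s.
With the tool pointing down it reaches from about 0.3 to 0.85 m from the base axis. Payload 4.2 kg.
Tool frame: the origin (TCP) lies at the very end of the fingers, on their centre line; the grasp point (between the pads) lies 19 mm behind it; z points along the fingers, y is the direction in which the jaws open and shut (so a half turn about z gives the same grasp; the last joint's range is limited). The gripper opens to 91 mm and grips with 3 to 60 N. Pads are 32 mm wide; open, the fingers measure 118 mm over their backs; the gripper's body (76 mm by 178 mm) begins 60 mm behind the grasp point.
Start: joints at [-1.254, 0.32, 1.565, -0, 1.257, -0.02], TCP at [0.19, -0.543, 0.214] pointing down, gripper open.
Joint ranges: [-3.11, 3.11], [-0.84, 2.01], [0.21, 2.61], [-1.34, 4.49], [0.05, 2.63], [-2.56, 2.56]. Speed limits (rad/s): [2.57, 2.57, 3.14, 3.14, 3.14, 3.14].

## Interface

Orientations are given as [roll, pitch, yaw] about the fixed x, y, z axes, in that order (R = Rz(yaw) Ry(pitch) Rx(roll)).
In Python, from rig import arm, optics, order gives the robot as it stands. The module is installed in compiled form; this text tells all that it offers.
- The arm moves only by the tool carry_out, never from a script. Its argument "motion" is one flat list of numbers, 5 for each row, row after row: the gripper's target within -1 to 1 (fully open at 1, half-way at 0, shut at -1), then the shift along the tool's x, y, z scaled (see below), then the turn about the tool's z scaled (see below). A call has 1 to 12 rows; each row is the pose to reach, as a shift and turn from the pose measured when the call began, along the tool's axes at that moment; what a row does not reach only later rows make up. The controller multiplies each number of a shift by 0.5 m and each number of a turn by 30 degrees. A row lasts 1/10 s, in which the tool goes at most 50 mm and 8.59 degrees, less where a joint would pass 70% of its speed; a pose out of reach is approached as far as the arm can. A call with a number of a shift or a turn outside -1 to 1 is refused whole. A call with a gripper value outside its range is refused whole. The fingers move at their own pace and stop on an object; "force" is the grip in N (left out, the last holds). Time passes only in rows, so rows that repeat a pose let the fingers close. It gives the time, the measured TCP pose, the force and the opening at its end, in the units of the state.
- arm.state(): the state, without advancing time (a new reading comes with each control period).
- optics.get_image(name): name is "side" or "top"; returns a dict with "frame" (420x560x3 uint8, red, green, blue), "z_map" (420x560 float32, m along the optical axis (not along the pixel's ray), 0 where there is no reading), "fx", "fy", "cx", "cy" (pixels), "k1" (the pictures are not rectified: a ray, as slopes to the right and down, at radius r is drawn at 1 + k1 r^2 times it, then the intrinsics apply), "R" (3x3) and "t" (3): a world point X has camera coordinates R X + t. Camera axes: x right, y down, z forward; pixel columns grow to the right and rows downward; lengths in m; the calibration is good to about 2 mm. A picture is of the moment at which its call begins.
- order.close_job(): hands the job in, once; it reports no verdict.
The state is a dict: "clock": time; "joint_positions": joint angles; "qvel": joint speeds; "joint_torque": joint torques, N m; "tcp_pos": TCP position; "tcp_rot": TCP orientation; "ft_force": force on the tool from outside, world axes, zero at the start; "moment": the same for the moment, N m; "width": finger opening in m.
Only numpy, scipy, OpenCV 4.12 (cv2) and the standard library are available. Lean on these libraries where they do the work, as an engineer would, in place of code of your own. Each camera call takes 0.05 s, during which the arm holds its last target. There are 200 camera calls.

## Task

The sealed film canister on the light panel holds an unknown length of film: lift it just clear of the panel (a finger's breadth) and hold it still there for a second to feel its weight, counting 250 g or more as full (within 30 g of that, either holder will do). Lower it upright into the holder with the square base if full, or the one with the round base if empty, press it down onto the sprung floor with about 10 N (never 20 N) for a second to bed it, then let go. Do not drop it from above the floor, and leave the things on the bench beyond alone.

Things in the scene. Friction and masses are not known exactly. Their poses are not given: they have to be found in the camera images.
- canister: sealed plain aluminium canister, an upright cylinder 56 mm in diameter and 78 mm tall, standing on the light panel; its mass differs from start to start, 80 to 420 g. Origin: centre of its underside; z up along its axis.
- panel: light panel, a fixed grey slab 180 x 180 mm and 12 mm thick with a white top, lying on the bench. Origin: centre of its underside.
- holder_full: full holder: SQUARE 100 x 100 mm dark steel base, 6 mm thick, with an upright grey tube: rim 40 mm above the bench, bore 59 mm, flaring to 67 mm over the top 5 mm. Inside, a level sprung cork floor gives 1 mm per 5 N; its unloaded height varies, 10 to 30 mm above the bench, and is not measured: find it by feel. Origin: centre of the underside, on the bench; z up. Fixed.
- holder_empty: empty holder: ROUND 100 mm diameter dark steel base, 6 mm thick, with an upright grey tube: rim 40 mm above the bench, bore 59 mm, flaring to 67 mm over the top 5 mm. Inside, a level sprung cork floor gives 1 mm per 5 N; its unloaded height varies, 10 to 30 mm above the bench, and is not measured: find it by feel. Origin: centre of the underside, on the bench; z up. Fixed.
- loupe: black loupe, 42 mm in diameter and 42 mm tall, standing loose on the bench beyond the panel and holders; to be left alone. Origin: centre of its underside.
- core: black plastic film core, a ring of 50 mm diameter, 35 mm tall, loose on the bench; to be left alone. Origin: centre of its underside.
- splicer: metal film splicing block, 60 x 110 mm and 22 mm tall, loose on the bench; to be left alone. Origin: centre of its underside.

How it is judged:
By the outcome, as a careful person would: the job done as asked, in the order asked, and still so for the second after the job is handed in, with the robot touching nothing.
It also fails if it takes over 42 s, if anything falls off the work surface, if the arm or the gripper's body presses on something with over 40 N, if the wrist force passes 120 N, or if a joint passes its speed limit or range.

## Working session

There is one attempt and no reset: what is moved stays moved. The work goes in short steps, Python scripts to look and compute and a tool call to move; the robot and the scene stay as the last step left them, time stands still between calls to the robot, and variables do not carry over. Pictures are saved under pics/ and viewed, about 8 in all and at most 12, crops included, and the job is handed in when it is done.

Besides the shell and the picture viewer there is one more tool, called after "Call:" as name(argument=value, ...), one argument or row to a line, values as JSON. carry_out: Moves the arm, as the interface text tells. Shifts and turns lie within -1 to 1; 1 stands for 0.5 m of shift or 30 degrees of turn. Its arguments: {"type":"object","properties":{"motion":{"type":"array"},"force":{"type":"number"}},"required":["motion"]}

```bash
mkdir -p pics; cat > h.py <<'E'
import numpy as np, cv2
from rig import arm, optics, order
def shot(n):
    d=optics.get_image(n); np.savez('pics/'+n+'.npz',**d); return d
def cloud(d):
    h,w=d['z_map'].shape
    u,v=np.meshgrid(np.arange(w),np.arange(h))
    K=np.array([[d['fx'],0,d['cx']],[0,d['fy'],d['cy']],[0,0,1.]])
    p=np.stack([u,v],-1).reshape(-1,1,2).astype(float)
    s=cv2.undistortPoints(p,K,np.array([float(d['k1']),0,0,0])).reshape(h,w,2)
    z=d['z_map'][...,None]
    c=np.concatenate([s*z,z],-1)
    return (c-d['t'])@d['R'], s
E
python3 - <<'E'
from h import *
for n in('top','side'):
    d=shot(n); cv2.imwrite(f'pics/{n}0.png',d['frame'][...,::-1])
    print(n,d['fx'],d['k1'],-d['R'].T@d['t'],d['R'].round(2).tolist(), (d['z_map']>0).mean())
print(arm.state())
E
```

```text
top 396.31443397236313 -0.09245047686812635 [ 0.51811258 -0.00901801  0.80086882] [[-0.03, -1.0, 0.01], [-1.0, 0.02, -0.1], [0.09, -0.01, -1.0]] 0.9960416666666667
side 423.2692955926273 -0.1195329738205375 [0.33905903 0.55807775 0.72689743] [[-0.92, -0.39, -0.01], [-0.28, 0.69, -0.67], [0.27, -0.61, -0.74]] 0.9958928571428571
{'clock': 0.1, 'joint_positions': array([-1.25400298e+00,  3.20232770e-01,  1.56552421e+00,  3.76960808e-06,
        1.25738746e+00, -2.00068212e-02]), 'qvel': array([-2.66454858e-03, -1.26665084e-03, -3.17211604e-05, -4.19000812e-04,
        1.29873878e-04,  1.18856363e-04]), 'joint_torque': array([ 5.35365689e-04, -4.13331521e+01, -2.32508451e+01,  7.29101943e-02,
        4.22098394e-02, -5.12295810e-05]), 'tcp_pos': array([ 0.18988253, -0.54228312,  0.21321433]), 'tcp_rot': array([-3.14004125e+00, -3.46276687e-05,  3.36798975e-01]), 'ft_force': array([ 0.58613731,  0.27210149, -0.19202922]), 'moment': array([ 0.00310435, -0.00706471,  0.02424825]), 'width': 0.09115462090645925}
```

View pics/top0.png

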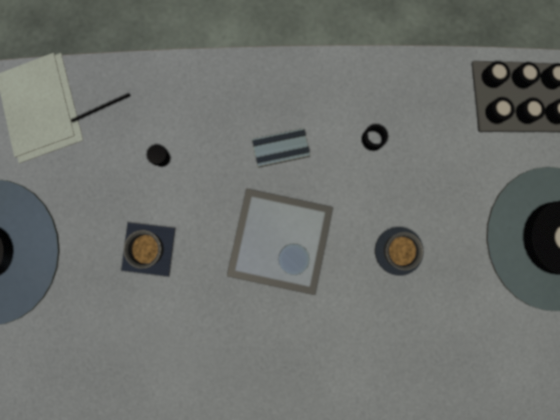

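View pics/side0.png

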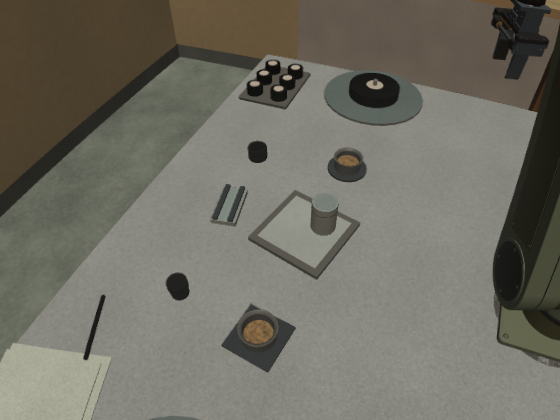

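The top view shows the canister at about (293,260) on the panel. The square holder is at (145,250), the round one at (403,250), and the loose items are at rows 130–160. Next I'll locate them by ray casting and depth.

```bash
cat > m.py <<'E'
from h import *
def circ(p):
    A=np.c_[2*p,np.ones(len(p))]; s=np.linalg.lstsq(A,(p**2).sum(1),rcond=None)[0]
    return s[:2],np.sqrt(s[2]+s[0]**2+s[1]**2)
def ray(d,s,z):  # all pixels' rays onto plane z
    C=-d['R'].T@d['t']; r=np.concatenate([s,np.ones(s.shape[:2]+(1,))],-1)@d['R']
    return C+r*((z-C[2])/r[...,2])[...,None]
for n,boxes in (('top',{'can':(293,260),'sq':(145,250),'rd':(403,250)}),('side',{'can':(324,205),'sq':(258,330),'rd':(348,160)})):
    d=dict(np.load(f'pics/{n}.npz')); P,s=cloud(d)
    for k,(u,v) in boxes.items():
        zt=.09 if k=='can' else .04
        m=np.zeros(P.shape[:2],bool); m[v-35:v+35,u-35:u+35]=1
        bench=np.median(P[m][:,2])
        q=m&(P[...,2]>zt-(.012 if k=='can' else .01))
        G=ray(d,s,zt)
        c=max(cv2.findContours(q.astype(np.uint8),0,1)[0],key=len)[:,0]
        e=G[c[:,1],c[:,0]][:,:2]; (cc,r)=circ(e)
        print(n,k,'bench',bench.round(4),'topz',np.percentile(P[q][:,2],[10,50,90]).round(4),'centroid',P[q].mean(0).round(4),'circ',cc.round(4),r.round(4),q.sum())
        if k!='can':
            f=m&(d['frame'][...,0].astype(int)-d['frame'][...,2]>30)
            print('   cork z',np.median(P[f][:,2]).round(4),P[f].mean(0).round(4),f.sum())
            b=m&(P[...,2]<.02)&(d['frame'].max(-1)<75); g=ray(d,s,.006)[b][:,:2]
            h=cv2.minEnclosingCircle(g.astype(np.float32)*1000); print('   base',h, cv2.minAreaRect(g.astype(np.float32)*1000))
E
python3 m.py
```

```text
top can bench 0.0124 topz [0.0885 0.0903 0.0919] centroid [ 0.4967 -0.0366  0.1044] circ [ 0.4963 -0.0371] 0.0265 750
top sq bench 0.0033 topz [0.0349 0.0384 0.0411] centroid [0.5195 0.2537 0.0527] circ [0.5202 0.254 ] 0.0363 467
   cork z 0.0155 [0.5201 0.2557 0.017 ] 589
   base ((520.19091796875, 252.92034912109375), 67.02304077148438) ((520.1759033203125, 252.91761779785156), (98.42296600341797, 97.47183990478516), 82.43721008300781)
top rd bench 0.0015 topz [0.0347 0.0388 0.0414] centroid [ 0.5044 -0.2461  0.0736] circ [ 0.5043 -0.2534] 0.0361 474
   cork z 0.0225 [ 0.504  -0.2516  0.0302] 621
   base ((504.30621337890625, -252.0154571533203), 49.12118911743164) ((504.90625, -247.9839324951172), (89.17342376708984, 96.12328338623047), 82.73908996582031)
side can bench 0.0107 topz [0.0839 0.0895 0.0915] centroid [ 0.488  -0.0029  0.1193] circ [ 0.4954 -0.0305] 0.0297 519
side sq bench 0.0047 topz [0.0335 0.0383 0.0412] centroid [0.5175 0.2588 0.0593] circ [0.5209 0.2542] 0.036 509
   cork z 0.0153 [0.5225 0.2517 0.0158] 570
   base ((522.100830078125, 254.3867950439453), 66.01795196533203) ((520.0285034179688, 255.382080078125), (100.12622833251953, 99.97005462646484), 82.8592529296875)
side rd bench 0.0002 topz [0.0319 0.0381 0.0897] centroid [ 0.4955 -0.1916  0.0829] circ [ 0.5038 -0.25  ] 0.0377 282
   cork z 0.0224 [ 0.5063 -0.2591  0.0226] 182
   base ((504.30322265625, -247.70835876464844), 50.81443405151367) ((502.8462219238281, -238.44259643554688), (95.93806457519531, 82.2389144897461), 10.506446838378906)
```

The canister is at (0.496,-0.037), the square holder at (0.5205,0.254) and the round one at (0.504,-0.252). I'll move above the canister first.

Call:
carry_out(
  motion=[1, 0.912, -0.751, 0.1, 0, 1, 0.912, -0.751, 0.1, 0, 1, 0.912, -0.751, 0.1, 0, 1, 0.912, -0.751, 0.1, 0, 1, 0.912, -0.751, 0.1, 0, 1, 0.912, -0.751, 0.1, 0, 1, 0.912, -0.751, 0.1, 0, 1, 0.912, -0.751, 0.1, 0, 1, 0.912, -0.751, 0.1, 0, 1, 0.912, -0.751, 0.1, 0, 1, 0.912, -0.751, 0.1, 0, 1, 0.912, -0.751, 0.1, 0],
  force=25,
)

```text
clock: 1.3
tcp_pos: [0.4968, -0.0347, 0.1634]
tcp_rot: [-3.14, 0.0, 0.338]
ft_force: [1.4, -0.4, -0.3]
width: 0.0911
```

Call:
carry_out(
  motion=[1, 0, 0, 0.06, 0, 1, 0, 0, 0.06, 0, 1, 0, 0, 0.06, 0, 1, 0, 0, 0.06, 0],
)

```text
clock: 1.7
tcp_pos: [0.497, -0.0355, 0.1344]
tcp_rot: [-3.14, -0.001, 0.337]
ft_force: [1.3, -0.3, 0.5]
width: 0.0911
```

```bash
python3 - <<'E'
from h import *
for n in('top','side'):
    d=shot(n); f=d['frame'][...,::-1]; f=f[190:320,210:370] if n=='top' else f[130:300,230:420]
    cv2.imwrite(f'pics/{n}1.png',cv2.resize(f,None,fx=3,fy=3))
s=arm.state();print(s['tcp_pos'],s['ft_force'])
E
```

```text
[ 0.49717275 -0.03559924  0.1345815 ] [-0.39202127 -0.24966943  0.42128863]
```

View pics/side1.png

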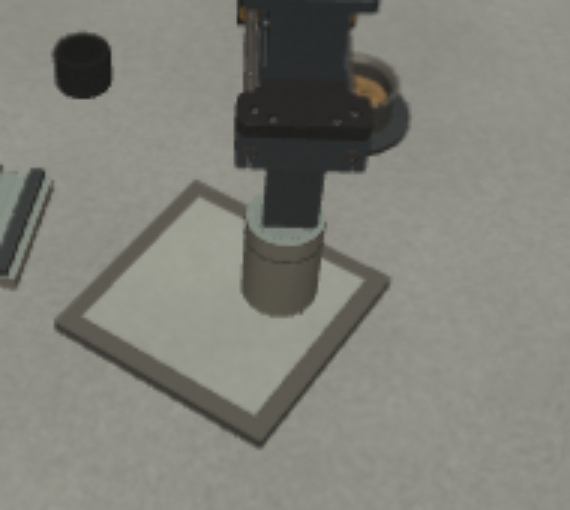

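Crop: the open fingers straddle the canister, whose top is at about (285,220). I'll descend to grasp height.

Call:
carry_out(
  motion=[1, -0.003, 0.002, 0.08, 0, 1, -0.003, 0.002, 0.165, 0, 1, -0.003, 0.002, 0.165, 0, 1, -0.003, 0.002, 0.165, 0, 1, -0.003, 0.002, 0.165, 0],
)

```text
clock: 2.3
tcp_pos: [0.498, -0.0374, 0.0543]
tcp_rot: [3.141, -0.006, 0.336]
ft_force: [0.8, -0.2, 0.6]
width: 0.0911
```

```bash
cat > w.py <<'E'
from h import *
import sys
F=[];T=[];M=[]
for i in range(int(sys.argv[1])):
    optics.get_image('top'); s=arm.state(); F.append(s['ft_force']);T.append(s['joint_torque']);M.append(s['moment'])
F=np.array(F);print(s['clock'],s['tcp_pos'].round(4),s['tcp_rot'].round(4),s['width'],'F',F.mean(0).round(3),'sd',F.std(0).round(3),F[:,2].round(2),'T',np.mean(T,0).round(3),'M',np.mean(M,0).round(3))
E
python3 w.py 20
```

```text
3.3 [ 0.4962 -0.0369  0.052 ] [-3.1407e+00 -1.6000e-03  3.3630e-01] 0.09124073744670015 F [ 0.069 -0.193 -0.09 ] sd [0.355 0.445 0.464] [-0.15 -0.38  0.26 -0.14  0.35 -0.01  0.48  0.2   0.63  0.06  0.58 -0.71
  0.14 -0.03 -0.7  -0.25 -0.71  0.05 -1.2  -0.27] T [-1.5000e-02 -3.7618e+01 -1.7159e+01  5.2000e-02 -6.2000e-02  0.0000e+00] M [-0.009 -0.007  0.011]
```

Call:
carry_out(
  motion=[-0.3, 0, 0, 0, 0, -0.3, 0, 0, 0, 0, -0.3, 0, 0, 0, 0, -0.3, 0, 0, 0, 0, -0.3, 0, 0, 0, 0, -0.3, 0, 0, 0, 0, -0.3, 0, 0, 0, 0, -0.3, 0, 0, 0, 0],
  force=35,
)

```text
clock: 4.1
tcp_pos: [0.4962, -0.037, 0.052]
tcp_rot: [-3.141, -0.002, 0.336]
ft_force: [0.6, 0.4, -0.4]
width: 0.0555
```

Call:
carry_out(
  motion=[-0.3, 0, 0, -0.015, 0, -0.3, 0, 0, -0.03, 0, -0.3, 0, 0, -0.03, 0, -0.3, 0, 0, -0.03, 0],
)

```text
clock: 4.5
tcp_pos: [0.4964, -0.037, 0.0674]
tcp_rot: [-3.141, -0.002, 0.336]
ft_force: [-0.3, 0.2, -1.8]
width: 0.0556
```

```bash
python3 w.py 30
```

```text
6.0 [ 0.4962 -0.037   0.067 ] [-3.1408e+00 -1.7000e-03  3.3630e-01] 0.05566279937471311 F [ 0.024 -0.142 -1.246] sd [0.626 0.373 0.388] [-1.   -0.71 -1.66 -1.43 -1.39 -1.28 -1.68 -0.69 -1.16 -1.29 -0.84 -0.74
 -0.81 -1.3  -0.78 -1.16 -1.59 -1.95 -0.65 -1.52 -1.37 -0.94 -1.22 -1.07
 -1.03 -1.29 -1.93 -2.18 -1.25 -1.48] T [  0.    -37.943 -18.214   0.054  -0.061   0.   ] M [ 0.006  0.007 -0.006]
```

Net weight is 1.16 N, about 118 g, so the canister is empty and goes in the round holder. I'll lift and carry it above that holder.

Call:
carry_out(
  motion=[-0.3, 0, 0, -0.05, 0, -0.3, 0, 0, -0.096, 0, -0.3, -0.02, 0.064, -0.096, 0, -0.3, -0.045, 0.144, -0.096, 0, -0.3, -0.07, 0.225, -0.096, 0, -0.3, -0.095, 0.305, -0.096, 0, -0.3, -0.115, 0.371, -0.096, 0, -0.3, -0.127, 0.411, -0.096, 0, -0.3, -0.127, 0.411, -0.096, 0, -0.3, -0.127, 0.411, -0.096, 0],
)

```text
clock: 7.0
tcp_pos: [0.5036, -0.2518, 0.1145]
tcp_rot: [-3.14, -0.001, 0.335]
ft_force: [0.0, 0.7, -1.5]
width: 0.0552
```

```bash
python3 - <<'E'
from h import *
from m import circ,ray
print('----')
d=dict(np.load('pics/top.npz'))  # latest saved top (before transport)
P,s=cloud(d); G=ray(d,s,.04); f=d['frame'].astype(int)
m=np.zeros(P.shape[:2],bool); m[215:285,368:438]=1
near=np.linalg.norm(G[...,:2]-[.504,-.252],axis=-1)<.045
q=m&near&(P[...,2]>.031)&(P[...,2]<.047)
c=max(cv2.findContours(q.astype(np.uint8),0,1)[0],key=len)[:,0]; print('rim outer',circ(G[c[:,1],c[:,0]][:,:2]))
for n in('top','side'):
    d=shot(n); fr=d['frame'][...,::-1]
    x=fr[190:320,330:490] if n=='top' else fr[90:220,270:430]
    cv2.imwrite(f'pics/{n}2.png',cv2.resize(x,None,fx=4,fy=4,interpolation=2))
    print(n,[ (cv2.projectPoints(np.array([[*p]]),cv2.Rodrigues(d['R'])[0],d['t'],np.array([[d['fx'],0,d['cx']],[0,d['fy'],d['cy']],[0,0,1]]),np.array([float(d['k1']),0,0,0]))[0].ravel().round(1)) for p in ([.504,-.252,.04],[.504,-.252,.075],[.504,-.252,.0])])
print(arm.state()['tcp_pos'],arm.state()['ft_force'])
E
```

```text
top can bench 0.5068 topz [0.4904 0.5068 0.5094] centroid [ 0.5087 -0.0196  0.5032] circ [ 0.4953 -0.0344] 0.0708 4865
top sq bench 0.0034 topz [0.0347 0.0385 0.0412] centroid [0.5195 0.2493 0.0654] circ [0.5202 0.254 ] 0.0362 475
   cork z 0.0155 [0.52   0.2559 0.0169] 595
   base ((520.19091796875, 252.92034912109375), 67.02304077148438) ((519.9434814453125, 253.0003662109375), (97.45018005371094, 95.59723663330078), 82.10526275634766)
top rd bench 0.0076 topz [0.0383 0.5053 0.5176] centroid [ 0.508  -0.1225  0.4075] circ [ 0.4984 -0.2253] 0.0535 1733
   cork z 0.0225 [ 0.5043 -0.2503  0.0369] 620
   base ((503.7111511230469, -252.75640869140625), 48.36896896362305) ((505.4628601074219, -263.87237548828125), (95.50243377685547, 62.01043701171875), 7.082920074462891)
side can bench 0.0125 topz [0.0891 0.2172 0.2535] centroid [0.4751 0.0314 0.1956] circ [ 0.4987 -0.0776] 0.0575 1419
side sq bench 0.0047 topz [0.0337 0.0385 0.041 ] centroid [0.5177 0.2585 0.0583] circ [0.5209 0.2542] 0.036 503
   cork z 0.0154 [0.5215 0.2533 0.0195] 570
   base ((522.100830078125, 254.3867950439453), 66.01795196533203) ((519.9969482421875, 255.66143798828125), (99.41902160644531, 99.70543670654297), 82.50952911376953)
side rd bench 0.1853 topz [0.1912 0.2558 0.3084] centroid [0.4768 0.0096 0.2507] circ [ 0.5466 -0.2419] 0.1062 2673
   cork z 0.0222 [ 0.4914 -0.245   0.0425] 73
   base ((487.2891540527344, -229.5767822265625), 58.85501480102539) ((474.32305908203125, -226.107421875), (117.69157409667969, 28.91777992248535), 75.02029418945312)
----
rim outer (array([ 0.5043325 , -0.25308352]), np.float64(0.033149784505521265))
top [array([403.8, 250.7]), array([409.7, 250.9]), array([397.6, 250.6])]
side [array([348.4, 156.7]), array([349.9, 145.7]), array([346.8, 168.7])]
[ 0.50373076 -0.25090763  0.11460859] [ 0.65814179 -0.13355544 -1.89817195]
```

View pics/side2.png

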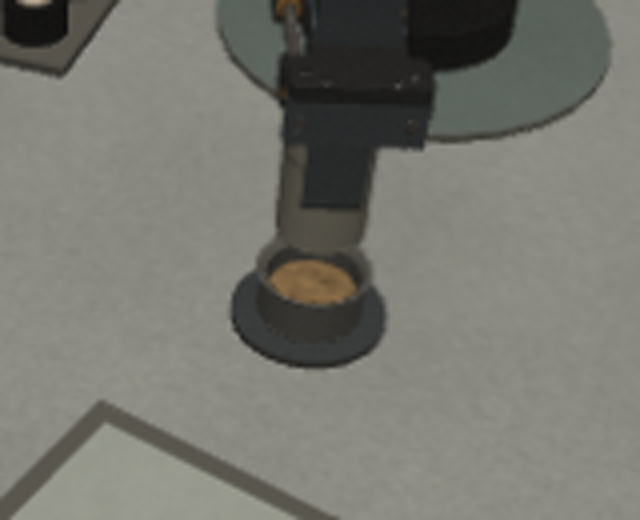

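The side crop shows the canister bottom centred over the tube rim: about x=321 against 314, with ~6 px expected from perspective. I'll lower it gently.

Call:
carry_out(
  motion=[-0.3, 0, 0.003, 0.03, 0, -0.3, 0, 0.003, 0.055, 0, -0.3, 0, 0.003, 0.06, 0, -0.3, 0, 0.003, 0.065, 0, -0.3, 0, 0.003, 0.07, 0, -0.3, 0, 0.003, 0.075, 0, -0.3, 0, 0.003, 0.075, 0],
)

```text
clock: 7.8
tcp_pos: [0.5042, -0.2522, 0.077]
tcp_rot: [-3.14, -0.001, 0.337]
ft_force: [0.8, -0.7, -1.7]
width: 0.0554
```

```bash
python3 w.py 6
```

```text
8.1 [ 0.5043 -0.2523  0.0773] [-3.1401e+00 -1.5000e-03  3.3700e-01] 0.0553993400321007 F [-0.281  0.166 -1.267] sd [0.54  0.582 0.463] [-1.15 -1.98 -1.34 -1.16 -0.44 -1.53] T [ 1.7000e-02 -4.3447e+01 -1.9639e+01  7.5000e-02 -2.4000e-02 -0.0000e+00] M [-0.003 -0.003 -0.004]
```

Call:
carry_out(
  motion=[-0.3, 0, 0, 0.003, 0, -0.3, 0, 0, 0.006, 0, -0.3, 0, 0, 0.009, 0, -0.3, 0, 0, 0.011, 0, -0.3, 0, 0, 0.011, 0],
)

```text
clock: 8.6
tcp_pos: [0.5043, -0.2524, 0.0716]
tcp_rot: [-3.14, -0.001, 0.337]
ft_force: [0.4, 0.1, -0.8]
width: 0.0552
```

```bash
python3 w.py 4
```

```text
8.8 [ 0.5043 -0.2523  0.0718] [-3.1401e+00 -1.4000e-03  3.3690e-01] 0.05546790895136111 F [-0.195 -0.323 -1.784] sd [0.416 0.37  0.604] [-1.8  -1.23 -2.76 -1.35] T [ 1.7200e-01 -4.3711e+01 -1.9444e+01  1.6900e-01  2.0000e-02  1.0000e-03] M [-0.076  0.034 -0.016]
```

Call:
carry_out(
  motion=[-0.3, 0, 0, 0.003, 0, -0.3, 0, 0, 0.006, 0, -0.3, 0, 0, 0.009, 0, -0.3, 0, 0, 0.009, 0],
)

```text
clock: 9.2
tcp_pos: [0.5043, -0.2524, 0.0671]
tcp_rot: [-3.14, -0.001, 0.337]
ft_force: [-0.5, -1.1, -0.9]
width: 0.055
```

```bash
python3 w.py 4
```

```text
9.4 [ 0.5043 -0.2523  0.0673] [-3.1401e+00 -1.4000e-03  3.3700e-01] 0.05561087286711993 F [-0.014 -0.746 -1.696] sd [0.178 0.334 0.25 ] [-1.57 -2.09 -1.41 -1.71] T [ 2.2700e-01 -4.3855e+01 -1.9230e+01  1.9500e-01  5.8000e-02  1.0000e-03] M [-0.081  0.008 -0.006]
```

Call:
carry_out(
  motion=[-0.3, 0, 0.002, 0.003, 0, -0.3, 0, 0.002, 0.006, 0, -0.3, 0, 0.002, 0.006, 0],
)

```text
clock: 9.7
tcp_pos: [0.5044, -0.2532, 0.064]
tcp_rot: [-3.14, -0.001, 0.337]
ft_force: [-0.6, 0.3, -1.2]
width: 0.0554
```

```bash
python3 w.py 4
```

```text
9.9 [ 0.5047 -0.2533  0.0643] [-3.1401e+00 -1.4000e-03  3.3700e-01] 0.05573870558532123 F [ 0.261  0.046 -1.303] sd [0.309 0.294 0.446] [-0.95 -1.58 -1.89 -0.8 ] T [-7.0000e-03 -4.3828e+01 -1.9169e+01  7.2000e-02 -2.3000e-02 -0.0000e+00] M [-0.008 -0.022  0.04 ]
```

Lateral load is gone and there's no floor contact yet. Continuing in small steps.

Call:
carry_out(
  motion=[-0.3, 0, 0, 0.002, 0, -0.3, 0, 0, 0.004, 0, -0.3, 0, 0, 0.004, 0],
)

```text
clock: 10.2
tcp_pos: [0.5047, -0.2533, 0.0622]
tcp_rot: [-3.14, -0.001, 0.337]
ft_force: [-0.0, -0.0, -1.5]
width: 0.0556
```

```bash
python3 w.py 4
```

```text
10.4 [ 0.5047 -0.2533  0.0623] [-3.1401e+00 -1.5000e-03  3.3700e-01] 0.055352613263795765 F [-0.166 -0.101 -1.036] sd [0.448 0.636 0.178] [-0.8  -1.28 -1.12 -0.95] T [-2.9000e-02 -4.3571e+01 -1.8950e+01  6.0000e-02 -2.9000e-02  0.0000e+00] M [-0.018  0.007  0.014]
```

Call:
carry_out(
  motion=[-0.3, 0, 0, 0.001, 0, -0.3, 0, 0, 0.003, 0, -0.3, 0, 0, 0.003, 0],
)

```text
clock: 10.7
tcp_pos: [0.5047, -0.2533, 0.0613]
tcp_rot: [-3.14, -0.002, 0.337]
ft_force: [-1.2, 1.0, 4.9]
width: 0.0557
```

```bash
python3 w.py 4
```

```text
10.9 [ 0.5048 -0.2533  0.0612] [-3.1403e+00 -1.7000e-03  3.3700e-01] 0.05594615535354007 F [-0.938  1.273  3.883] sd [0.209 0.293 0.25 ] [3.49 4.16 3.86 4.03] T [-1.2000e-01 -4.0771e+01 -1.8204e+01  1.2000e-02 -5.6000e-01 -0.0000e+00] M [ 0.172  0.232 -0.008]
```

Call:
carry_out(
  motion=[-0.3, 0, 0, 0.002, 0, -0.3, 0, 0, 0.0035, 0, -0.3, 0, 0, 0.0035, 0, -0.3, 0, 0, 0.0035, 0],
)

```text
clock: 11.3
tcp_pos: [0.5048, -0.2533, 0.0603]
tcp_rot: [-3.141, -0.002, 0.337]
ft_force: [-1.8, 0.9, 9.5]
width: 0.0557
```

```bash
python3 w.py 5
```

```text
11.55 [ 0.5048 -0.2533  0.0603] [-3.1406e+00 -2.1000e-03  3.3700e-01] 0.05524507922463908 F [-2.35   1.268  9.083] sd [0.342 0.314 0.362] [8.62 8.97 9.36 8.84 9.62] T [-1.3500e-01 -3.8419e+01 -1.7585e+01  3.0000e-03 -1.0250e+00 -0.0000e+00] M [0.35  0.515 0.002]
```

```bash
python3 w.py 20
```

```text
12.55 [ 0.5048 -0.2533  0.0603] [-3.1406e+00 -2.1000e-03  3.3700e-01] 0.05541042802621716 F [-2.273  1.552  9.166] sd [0.463 0.563 0.433] [ 9.51  8.9   9.21  8.81  8.61  9.33  9.25  9.14 10.05  9.09  8.87  9.63
  9.93  8.87  9.19  8.82  8.16  9.22  9.14  9.59] T [-1.3600e-01 -3.8427e+01 -1.7584e+01  3.0000e-03 -1.0240e+00 -0.0000e+00] M [0.336 0.509 0.015]
```

Call:
carry_out(
  motion=[-0.3, 0, 0, -0.001, 0, -0.3, 0, 0, -0.002, 0, -0.3, 0, 0, -0.002, 0, -0.3, 0, 0, -0.002, 0],
)

```text
clock: 12.95
tcp_pos: [0.5048, -0.2533, 0.0613]
tcp_rot: [-3.141, -0.002, 0.337]
ft_force: [-1.1, 0.8, 4.2]
width: 0.0557
```

```bash
python3 w.py 4
```

```text
13.15 [ 0.5048 -0.2533  0.0613] [-3.1405e+00 -1.9000e-03  3.3700e-01] 0.055573080679015376 F [-1.75   1.114  4.269] sd [0.455 0.731 0.356] [4.45 3.9  3.96 4.77] T [-8.0000e-03 -4.0920e+01 -1.8321e+01  7.1000e-02 -6.0000e-01 -0.0000e+00] M [0.172 0.276 0.004]
```

The press held at about 10.3 N on the floor for over 1 s (9.2 N at the wrist plus the weight). I'll ease off a little more, then open.

Call:
carry_out(
  motion=[-0.3, 0, 0, -0.001, 0, -0.3, 0, 0, -0.001, 0, -0.3, 0, 0, -0.001, 0],
)

```text
clock: 13.45
tcp_pos: [0.5047, -0.2533, 0.0616]
tcp_rot: [-3.14, -0.002, 0.337]
ft_force: [-1.3, 0.3, 2.9]
width: 0.0554
```

```bash
python3 w.py 3
```

```text
13.6 [ 0.5047 -0.2533  0.0616] [-3.1404e+00 -1.8000e-03  3.3700e-01] 0.055589839114207076 F [-1.122  0.31   2.59 ] sd [0.156 0.559 0.073] [2.65 2.64 2.49] T [ 2.0000e-02 -4.1870e+01 -1.8576e+01  8.6000e-02 -4.1300e-01 -0.0000e+00] M [ 0.075  0.205 -0.045]
```

Call:
carry_out(
  motion=[0, 0, 0, 0, 0, 0.4, 0, 0, 0, 0, 1, 0, 0, 0, 0, 1, 0, 0, 0, 0, 1, 0, 0, 0, 0, 1, 0, 0, 0, 0, 1, 0, 0, 0, 0, 1, 0, 0, 0, 0],
)

```text
clock: 14.4
tcp_pos: [0.5048, -0.2533, 0.0617]
tcp_rot: [-3.141, -0.002, 0.337]
ft_force: [-0.5, 0.1, 0.4]
width: 0.0909
```

```bash
python3 w.py 3
```

```text
14.55 [ 0.5047 -0.2533  0.0617] [-3.1405e+00 -1.9000e-03  3.3700e-01] 0.09119328474507551 F [-0.533 -0.087 -0.151] sd [0.344 0.355 0.212] [ 0.11 -0.16 -0.41] T [ 0.0000e+00 -4.3140e+01 -1.8669e+01  7.1000e-02 -2.8000e-02 -0.0000e+00] M [-0.008 -0.004  0.014]
```

Released with no contact force. Retreating straight up, then back towards the robot so the camera can see.

Call:
carry_out(
  motion=[1, 0, 0, -0.05, 0, 1, 0, 0, -0.13, 0, 1, 0, 0, -0.21, 0, 1, 0, 0, -0.3, 0, 1, -0.08, 0.05, -0.3, 0, 1, -0.16, 0.1, -0.3, 0, 1, -0.24, 0.15, -0.3, 0, 1, -0.32, 0.2, -0.3, 0, 1, -0.32, 0.2, -0.3, 0, 1, -0.32, 0.2, -0.3, 0],
)

```text
clock: 15.55
tcp_pos: [0.386, -0.4013, 0.2112]
tcp_rot: [-3.14, -0.002, 0.334]
ft_force: [-0.2, -0.3, 0.6]
width: 0.091
```

```bash
python3 - <<'E'
from h import *
for n in('top','side'):
    d=shot(n); cv2.imwrite(f'pics/{n}3.png',d['frame'][...,::-1])
    P,_=cloud(d); q=(np.linalg.norm(P[...,:2]-[.504,-.253],axis=-1)<.022)&(P[...,2]>.07)&(P[...,2]<.13)
    x=P[q]; A=np.c_[x[:,:2],np.ones(len(x))] if len(x) else 0
    if len(x): print(n,len(x),np.median(x,0).round(4),'slope',np.linalg.lstsq(A,x[:,2],rcond=None)[0].round(3))
s=arm.state();print(s['clock'],s['tcp_pos'],s['qvel'].round(3))
E
```

```text
top 463 [ 0.504  -0.2528  0.1006] slope [ 0.005 -0.007  0.096]
side 155 [ 0.5031 -0.2521  0.1003] slope [0.009 0.04  0.106]
15.65 [ 0.38709634 -0.40008108  0.21118219] [ 0.018 -0.001  0.    -0.004 -0.001 -0.001]
```

View pics/side3.png

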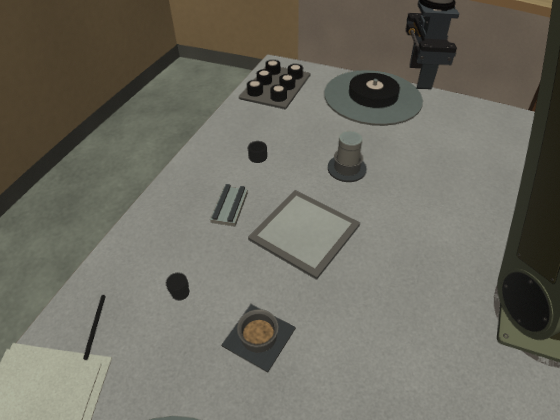

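View pics/top3.png

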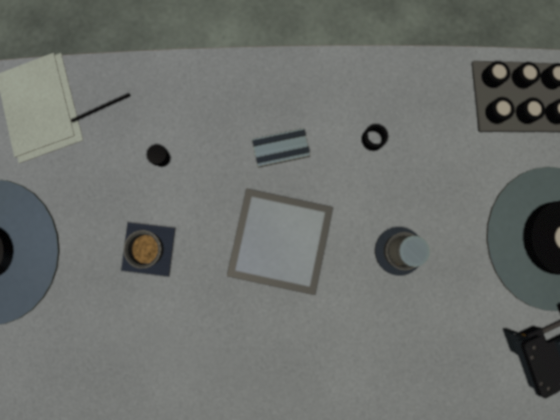

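The canister stands upright in the round holder (side view (348,150), top view (413,250)). Its top is at z≈0.100, so its underside sits at ≈0.022, on the cork. The loose items look unmoved, and the arm is clear.

```bash
python3 -c "
from rig import order; print(order.close_job())"
```

```text
the job is handed in; nothing more can be done
None
```

The canister weighed about 118 g, so I counted it as empty. It now stands upright in the round-based holder, and I handed the job in at about 15.7 s of the 42 s allowed.

- **Weighing:** I lifted it 15 mm and held it for 1.5 s. The net force was 1.16 N, well below the 250 g limit.
- **Lowering:** It touched the tube wall lightly on the way down, under 1 N. A shift of about 1 mm cleared that, and I then found the floor by feel.
- **Bedding:** I pressed for a little over 1 s at about 9.2 N at the wrist, roughly 10.3 N on the floor with the canister's weight. The highest reading was about 10 N at the wrist. A side force of about 2.8 N showed during the press. I eased off to about 4 N on the floor before letting go.
- **Last checks:**
  - From the top camera, the canister's top is level and its centre is at about (0.504, -0.253).
  - Its underside is at about 22 mm, which matches the floor found by feel.
  - The side camera's fit gave a 0.04 slope in y from only 155 points. I put that down to noise, as the picture shows the canister upright.
  - The loupe, core and splicer look unmoved, and the arm is clear of everything.

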